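# Pin the retaining bar of the cheese tray

### The job

The cheese tray on the market counter has to be locked before it is carried to the van. Swing its retaining bar fully shut, so that the eye at the bar's end lies between the two lugs of the fork, then lower the longer of the two pins from the wooden block down through the fork and the eye until its head rests on the fork, and let go.

Things in the scene. Friction and masses are not known exactly. Their poses are not given: they have to be found in the camera images.
- long_pin: Longer of two steel pins upright in a 45 mm high dark wood block (sockets 40 mm deep, 80 mm apart; the short pin's head is 38 mm lower). Shaft 14 mm across, 90 mm long, lowest 12 mm a cone; above it a flange 56 mm across, 5 mm thick, then a round knob 30 mm across, 40 mm high, to grip. About 0.15 kg. Origin: the shaft's tip; z up the pin: flange underside at 90 mm, knob 95 to 135 mm.
- fork_hole (a point): Centre of the funnel mouth (45 mm wide, 14 mm deep) on top of the steel fork at the tray's front corner, 108 mm above the counter; below it 26 mm holes in the upper lug (80-94 mm up) and lower lug (40-54 mm). Pin home: flange on the funnel's rim, tip 90 mm below here. z up; y along the tray's front to the bar's vertical hinge axis, 260 mm away; x into the tray. The tray is fixed.
- bar_handle (a point): Top centre of the round upright handle on the bar, 20 mm across, 55 mm tall, top 127 mm above the counter, 150 mm from the hinge axis. Bar: flat steel 26 mm wide, 60 to 72 mm up, with an eye (27 mm hole) 260 mm from the hinge axis. When the bar is shut, the handle is 110 mm along y and 0 along x from fork_hole. Cheeses behind it reach 80 mm up.
- gate_bar (a joint): Angle of the bar about its vertical hinge, rad: 0 = shut, at its stop, the eye in line with the fork's holes; grows (to 0.9) as the bar swings away from the tray towards -x of fork_hole, clockwise seen from above. About 1 N at the handle moves it; it stays where it is left.
Not all that is in view belongs to the job. Leave any blue or purple look-alike of the long_pin alone.

How it is judged:
On the way:
1. the bar is swung shut, within 0.06 rad of its stop (value of joint gate_bar below 0.06 rad), for 0.2 s.
At the end, for the whole second after the job is handed in: The bar is shut (within 0.06 rad of its stop) and the long pin stands in the fork, through both lugs and the eye: its tip at least 75 mm below the funnel's mouth (90 mm is fully home) and within 15 mm of the hole's axis in plan, upright within 10 degrees, at rest (value of joint gate_bar below 0.06 rad and z of long_pin in the frame of fork_hole below -0.075 m and horizontal distance between long_pin and fork_hole below 0.015 m and angle between long_pin's own z axis and vertical below 0.18 rad and linear speed of long_pin below 0.02 m/s); the robot touches nothing.
It also fails if it takes over 58 s, if anything falls off the work surface, if the arm or the gripper's body presses on something with over 40 N, if the wrist force passes 120 N, or if a joint passes its speed limit or range.

### The arm

A 6-joint arm with a two-finger parallel gripper is mounted at the origin on the work surface. World frame = base frame: x ahead of the robot, y to its left, z up, the work surface at z = 0. Lengths are in m, angles in rad, forces in N, time in s.
With the tool pointing down it reaches from about 0.35 to 0.975 m from the base axis. Payload 4.9 kg.
Tool frame: the origin (TCP) lies midway between the tips of the shut fingers; the grasp point (between the pads) lies ctrl.grip_point_offset behind it (ctrl.grip_point_offset is the distance from the TCP to the grasp point, in m); x points along the fingers, y is the direction in which the jaws open and shut, and the axes are right-handed (so a half turn about x gives the same grasp; the last joint's range is limited). The gripper opens to 85 mm and grips with 20 to 120 N. Pads are 22 mm wide; open, the fingers measure 114 mm over their backs; the gripper's body (76 mm by 85 mm) begins 54 mm behind the grasp point. The pads swing forward as they close: fully open they stand 13 mm farther back than shut.
Start: joints at [1.039, 0.053, 1.613, -0, 1.476, -0.119], TCP at [0.251, 0.572, 0.231] pointing down, gripper open.
Joint ranges: [-3.01, 3.01], [-1.01, 2.22], [0.06, 2.58], [-1.02, 4.17], [0.09, 2.62], [-3.14, 3.14]. Speed limits (rad/s): [2.57, 2.57, 3.14, 3.14, 3.14, 3.14].

### API

Orientations are given as a rotation vector (axis times angle).
In Python, from station import ctrl gives the robot as it stands. The module is installed in compiled form; this text tells all that it offers.
- The arm moves only by the tool drive_tool, never from a script. Its argument "commands" is text: rows parted by semicolons, each of 5 numbers parted by spaces: the closure, from -1 (fully open) to 1 (shut), so that 0 is half open, then the shift along the tool's x, y, z in units of 40 mm (1.0 is 40 mm), then the turn about the tool's x in units of 5 degrees (1.0 is 5 degrees). A call has 1 to 8 rows; each row is the pose to reach, as a shift and turn from the pose commanded when the call began, along the tool's axes at that moment; what a row does not reach only later rows make up. A row lasts 1/12 s, in which the tool goes at most 41.7 mm and 7.16 degrees, less where a joint would pass 70% of its speed; a pose out of reach is approached as far as the arm can. A call with a gripper value outside its range is refused whole. The fingers move at their own pace and stop on an object; "newtons" is the grip in N (left out, the last holds). Time passes only in rows, so rows that repeat a pose let the fingers close. It gives the time, the measured TCP pose, the force and the opening at its end, in the units of the state.
- ctrl.get_obs(): the state, without advancing time (a new reading comes with each control period).
- ctrl.get_image(name): name is "side" or "top"; returns (picture, depth): 420x560x3 uint8, blue, green, red; 420x560 float32, m along the optical axis (not along the pixel's ray), 0 where there is no reading.
- ctrl.camera_info(name): a dict with "K" (3x3 intrinsics, pixels), "k1" (the pictures are not rectified: a ray, as slopes to the right and down, at radius r is drawn at 1 + k1 r^2 times it, then the intrinsics apply), "T" (4x4, takes a point from camera to world coordinates). Camera axes: x right, y down, z forward; pixel columns grow to the right and rows downward; lengths in m; the calibration is good to about 2 mm. A picture is of the moment at which its call begins. camera_info takes no time and is no camera call.
- ctrl.finish_job(): hands the job in, once; it reports no verdict.
The state is a dict: "t": time; "q": joint angles; "dq": joint speeds; "effort": joint torques, N m; "tool_pos": TCP position; "tool_rot": TCP orientation; "contact_force": force on the tool from outside, world axes, zero at the start; "wrist_torque": the same for the moment, N m; "opening": finger opening in m.
Only numpy, scipy, OpenCV 4.12 (cv2) and the standard library are available. Lean on these libraries where they do the work, as an engineer would, in place of code of your own. Each camera call takes 0.05 s, during which the arm holds its last target.

## Working session

There is one attempt and no reset: what is moved stays moved. The work goes in short steps, Python scripts to look and compute and a tool call to move; the robot and the scene stay as the last step left them, time stands still between calls to the robot, and variables do not carry over. Pictures are saved under pics/ and viewed, and the job is handed in when it is done.

Besides the shell and the picture viewer there is one more tool, called as name(argument=value, ...) on one line, values as JSON. drive_tool: Moves the arm, as the interface text tells. Its arguments: {"type":"object","properties":{"commands":{"type":"string"},"newtons":{"type":"number"}},"required":["commands"]}

```bash
mkdir -p pics; cat > h.py <<'E'
import numpy as np, cv2
from station import ctrl
def shot(n,f):
    im,d=ctrl.get_image(n); cv2.imwrite(f'pics/{f}.png',im); np.save(f'pics/{f}_d.npy',d); return im,d
def cloud(n,d):
    c=ctrl.camera_info(n);K=np.array(c['K']);T=np.array(c['T'])
    v,u=np.mgrid[0:d.shape[0],0:d.shape[1]].astype(float)
    p=np.stack([u,v],-1).reshape(-1,1,2)
    r=cv2.undistortPoints(p,K,np.array([c['k1'],0,0,0,0.])).reshape(d.shape+(2,))
    P=np.dstack([r[...,0]*d,r[...,1]*d,d])
    return P@T[:3,:3].T+T[:3,3]
E
python3 - <<'E'
from h import *
for n in('side','top'):
    shot(n,n+'0'); print({k:np.round(v,3) for k,v in ctrl.camera_info(n).items()})
o=ctrl.get_obs(); print({k:np.round(v,3) for k,v in o.items()}, ctrl.grip_point_offset)
E
```

```text
{'K': array([[511.808,   0.   , 270.083],
       [  0.   , 511.808, 210.352],
       [  0.   ,   0.   ,   1.   ]]), 'k1': np.float64(-0.167), 'T': array([[ 0.999, -0.03 ,  0.029,  0.523],
       [-0.041, -0.771,  0.636, -0.891],
       [ 0.004, -0.636, -0.771,  1.109],
       [ 0.   ,  0.   ,  0.   ,  1.   ]])}
{'K': array([[471.737,   0.   , 278.572],
       [  0.   , 471.737, 207.805],
       [  0.   ,   0.   ,   1.   ]]), 'k1': np.float64(-0.156), 'T': array([[ 0.024, -0.982,  0.188,  0.328],
       [-1.   , -0.025, -0.002, -0.039],
       [ 0.007, -0.187, -0.982,  1.338],
       [ 0.   ,  0.   ,  0.   ,  1.   ]])}
{'t': np.float64(0.1), 'q': array([ 1.039,  0.053,  1.614, -0.   ,  1.476, -0.119]), 'dq': array([ 0.001, -0.001, -0.001, -0.001, -0.001,  0.   ]), 'effort': array([ 0.0000e+00, -3.9491e+01, -3.7136e+01, -0.0000e+00,  4.0000e-03,
       -0.0000e+00]), 'tool_pos': array([0.25 , 0.572, 0.23 ]), 'tool_rot': array([ 0.322,  1.547, -0.325]), 'contact_force': array([ 0.316, -1.11 ,  0.4  ]), 'wrist_torque': array([0.018, 0.019, 0.066]), 'opening': np.float64(0.085)} 0.0187
```

View pics/side0.png

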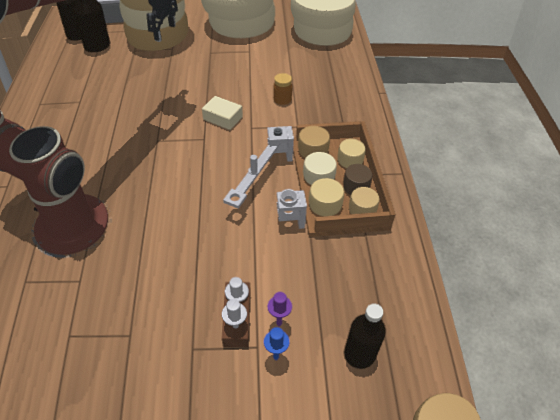

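View pics/top0.png

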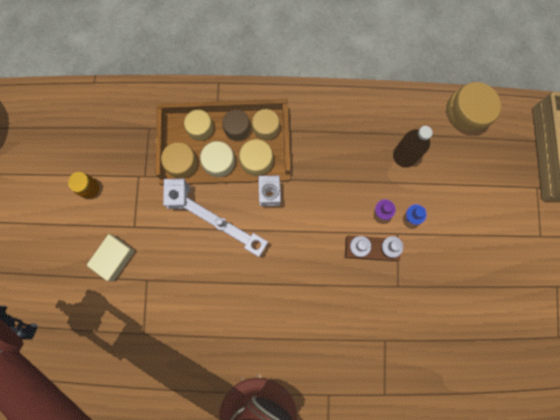

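```bash
python3 - <<'E'
from h import *
im=cv2.imread('pics/top0.png');a=cv2.resize(im[160:280,140:420],None,fx=2.8,fy=2.8,interpolation=cv2.INTER_CUBIC)
s=cv2.imread('pics/side0.png');b=cv2.resize(s[110:370,200:320],None,fx=2.3,fy=2.3,interpolation=cv2.INTER_CUBIC)
cv2.imwrite('pics/a.png',a);cv2.imwrite('pics/b.png',b)
for n in('top','side'):
    d=np.load(f'pics/{n}0_d.npy');P=cloud(n,d).reshape(-1,3)
    def stat(lbl,x,y,r,z0,z1):
        m=(np.hypot(P[:,0]-x,P[:,1]-y)<r)&(P[:,2]>z0)&(P[:,2]<z1)
        q=P[m]
        if len(q):print(n,lbl,len(q),'mean',q.mean(0).round(4),'mid',((q.min(0)+q.max(0))/2).round(4))
    Q=cloud(n,d)
    pts={'top':dict(fork=(269,190),hinge=(174,194),handle=(221,222),eye=(256,245),pA=(361,245),pB=(393,246),purple=(385,210),blue=(417,214)),
     'side':dict(fork=(289,197),hinge=(278,131),handle=(253,157),eye=(235,198),pA=(236,284),pB=(234,307),purple=(280,299),blue=(277,335))}[n]
    for k,(u,v) in pts.items(): print(n,k,Q[v,u].round(4))
E
```

```text
top fork [ 0.6237 -0.0134  0.0498]
top hinge [0.5935 0.2409 0.1061]
top handle [0.5169 0.1072 0.1306]
top eye [0.4733 0.0199 0.0038]
top pA [ 0.469  -0.2616  0.1031]
top pB [ 0.4636 -0.3379  0.1419]
top purple [ 0.5597 -0.3212  0.13  ]
top blue [ 0.3277 -0.0388  1.3378]
side fork [ 0.613  -0.0071  0.09  ]
side hinge [0.5962 0.2355 0.1065]
side handle [0.5211 0.1115 0.1245]
side eye [4.66e-01 7.29e-02 3.00e-04]
side pA [ 0.4736 -0.2736  0.0982]
side pB [ 0.4711 -0.3553  0.1379]
side purple [ 0.5708 -0.3365  0.1328]
side blue [ 0.56   -0.4229  0.1349]
```

View pics/a.png

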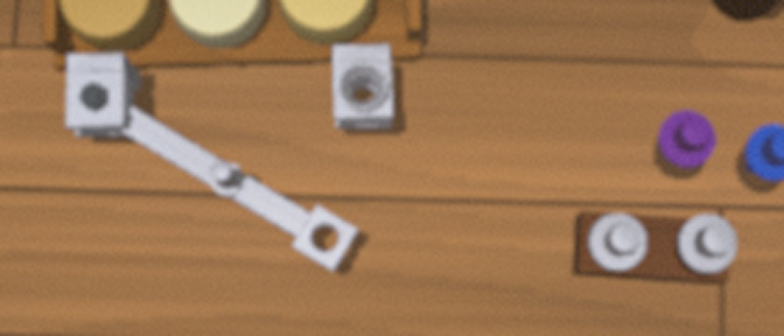

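View pics/b.png

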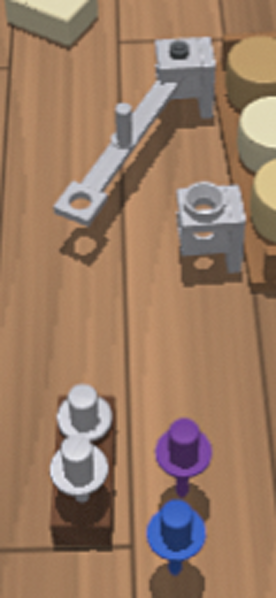

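```bash
cat >> h.py <<'E'
def ray(n,u,v,z):
    c=ctrl.camera_info(n);K=np.array(c['K']);T=np.array(c['T'])
    r=cv2.undistortPoints(np.array([[[u,v]]],float),K,np.array([c['k1'],0,0,0,0.])).ravel()
    d=T[:3,:3]@np.array([r[0],r[1],1]);return (T[:3,3]+d*(z-T[2,3])/d[2])[:2]
E
python3 - <<'E'
from h import *
A=lambda x,y:(140+(x+.5)/2.8-.5,160+(y+.5)/2.8-.5)
B=lambda x,y:(200+(x+.5)/2.3-.5,110+(y+.5)/2.3-.5)
for k,a,b,z in [('fork',(363,87),(205,199),.108),('hinge',(95,97),(179,48),.107),('handle',(230,171),(124,107),.127),('eye',(326,238),(81,201),.072),('knobB',(714,239),(78,445),.14),('flB',(707,243),(79,469),.1),('knobA',(627,237),(82,395),.102)]:
    print(k,ray('top',*A(*a),z).round(4),ray('side',*B(*b),z).round(4))
# depth based: flange/knob clouds
for n in('top','side'):
    d=np.load(f'pics/{n}0_d.npy');P=cloud(n,d).reshape(-1,3)
    for l,x,y,r,z0,z1 in [('knobB',.468,-.348,.035,.13,.15),('flB',.468,-.348,.045,.092,.108),('fork',.61,-.02,.05,.095,.12),('handle',.52,.11,.03,.115,.14),('hinge',.595,.24,.05,.1,.12)]:
        q=P[(np.hypot(P[:,0]-x,P[:,1]-y)<r)&(P[:,2]>z0)&(P[:,2]<z1)]
        print(n,l,len(q),q.mean(0).round(4),((q.min(0)+q.max(0))/2).round(4))
E
```

```text
fork [ 0.6083 -0.0155] [ 0.6112 -0.0201]
hinge [0.5923 0.2417] [0.5949 0.2367]
handle [0.5208 0.1056] [0.5229 0.1119]
eye [0.4667 0.0166] [0.4695 0.0137]
knobB [ 0.4664 -0.3429] [ 0.4704 -0.3471]
flB [ 0.4671 -0.3462] [ 0.4692 -0.351 ]
knobA [ 0.4711 -0.2688] [ 0.4723 -0.2691]
top knobB 112 [ 0.4669 -0.3462  0.1394] [ 0.4668 -0.3474  0.1384]
top flB 214 [ 0.465  -0.342   0.1003] [ 0.4669 -0.347   0.1011]
top fork 289 [ 0.6161 -0.0142  0.1016] [ 0.6172 -0.0141  0.1051]
top handle 52 [0.5214 0.1144 0.1262] [0.5216 0.1146 0.1251]
top hinge 83 [0.5947 0.2446 0.1055] [0.5954 0.2449 0.106 ]
side knobB 151 [ 0.4689 -0.3516  0.1388] [ 0.4688 -0.3504  0.1383]
side flB 289 [ 0.4695 -0.3575  0.0996] [ 0.469  -0.3513  0.1008]
side fork 194 [ 0.6141 -0.0156  0.1017] [ 0.6189 -0.0205  0.1036]
side handle 46 [0.5225 0.108  0.1229] [0.5223 0.1116 0.1234]
side hinge 46 [0.5963 0.24   0.1045] [0.5966 0.2414 0.106 ]
```

```bash
cat >> h.py <<'E'
from scipy.spatial.transform import Rotation as R
def to(x,y,z):
    o=ctrl.get_obs();M=R.from_rotvec(o['tool_rot']).as_matrix()
    s=M.T@(np.array([x,y,z])-o['tool_pos'])/.04
    print('t',round(float(o['t']),2),'pos',o['tool_pos'].round(4),'F',o['contact_force'].round(1),'open',round(float(o['opening']),4),'yax',M[:,1].round(3),'xax',M[:,0].round(3)); print('shift',s.round(3))
E
python3 - <<'E'
from h import *
to(.475,.118,.231)
E
```

```text
t 0.1 pos [0.2505 0.572  0.2302] F [ 0.3 -1.1  0.4] open 0.0855 yax [ 0.401  0.916 -0.002] xax [-0.001 -0.002 -1.   ]
shift [-8.000e-03 -8.145e+00  9.696e+00]
```

drive_tool(commands="1 0 -1 1.2 -0.6;1 0 -2 2.4 -1.2;1 0 -3 3.6 -1.8;1 0 -4 4.8 -2.4;1 0 -5 6 -3;1 0 -6 7.2 -3.6;1 0 -7 8.4 -4.2;1 0 -8 9.6 -4.7", newtons=40)

```text
t: 0.77
tool_pos: [0.3998, 0.2723, 0.2309]
tool_rot: [-0.0, 1.571, 0.0]
contact_force: [0.5, -0.2, -0.1]
opening: 0.0001
```

```bash
python3 - <<'E'
from h import *
to(.475,.118,.231)
E
```

```text
t 0.77 pos [0.3998 0.2723 0.2309] F [ 0.5 -0.2 -0.1] open 0.0001 yax [-0.  1. -0.] xax [-0. -0. -1.]
shift [-3.000e-03 -3.859e+00  1.879e+00]
```

drive_tool(commands="1 0 -1 0.5 0;1 0 -2 1 0;1 0 -3 1.5 0;1 0 -4 1.85 0;1 1 -4.05 1.85 0;1 2 -4.05 1.85 0;1 3 -4.05 1.85 0;1 3.4 -4.05 1.85 0")

```text
t: 1.43
tool_pos: [0.4691, 0.1111, 0.0889]
tool_rot: [0.003, 1.58, -0.004]
contact_force: [0.2, -0.6, -1.1]
opening: 0.0002
```

drive_tool(commands="1 0 0 0 0;1 0 0 0 0")

```text
t: 1.6
tool_pos: [0.4723, 0.112, 0.0943]
tool_rot: [0.002, 1.574, -0.002]
contact_force: [0.0, -0.3, 0.1]
opening: -0.0003
```

```bash
python3 - <<'E'
from h import *
to(.578,.095,.095)
shot('side','s1')
E
```

```text
t 1.6 pos [0.4723 0.112  0.0943] F [ 0.  -0.3  0.1] open -0.0003 yax [ 0.003  1.    -0.   ] xax [-0.003 -0.    -1.   ]
shift [-0.024 -0.417  2.643]
```

View pics/s1.png

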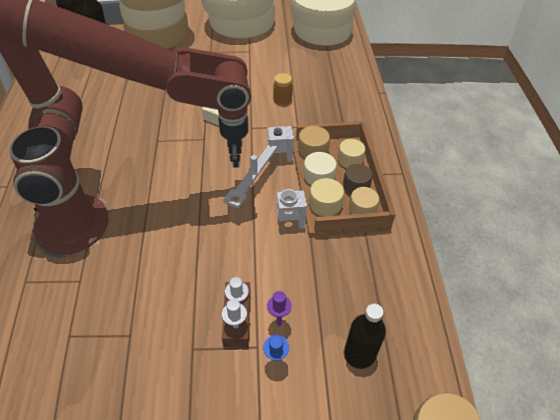

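The closed fingers (235,160) are just on the robot side of the handle (253,157). I'll push +x along the arc.

drive_tool(commands="1 0 0 0.3 0;1 0 0 0.6 0;1 0 -0.02 0.9 0;1 0 -0.07 1.2 0;1 0 -0.14 1.5 0;1 0 -0.21 1.8 0;1 0 -0.29 2.1 0;1 0 -0.36 2.3 0")

```text
t: 2.32
tool_pos: [0.5678, 0.0977, 0.0983]
tool_rot: [0.002, 1.566, -0.001]
contact_force: [-1.0, 0.9, -0.0]
opening: -0.0001
```

```bash
python3 - <<'E'
from h import *
to(.58,.092,.094)
shot('top','t2')
i=cv2.imread('pics/t2.png');cv2.imwrite('pics/t2c.png',cv2.resize(i[150:290,140:420],None,fx=2.8,fy=2.8,interpolation=cv2.INTER_CUBIC))
E
```

```text
t 2.32 pos [0.5678 0.0977 0.0983] F [-1.   0.9 -0. ] open -0.0001 yax [0.002 1.    0.001] xax [ 0.005  0.001 -1.   ]
shift [ 0.11  -0.142  0.305]
```

View pics/t2c.png

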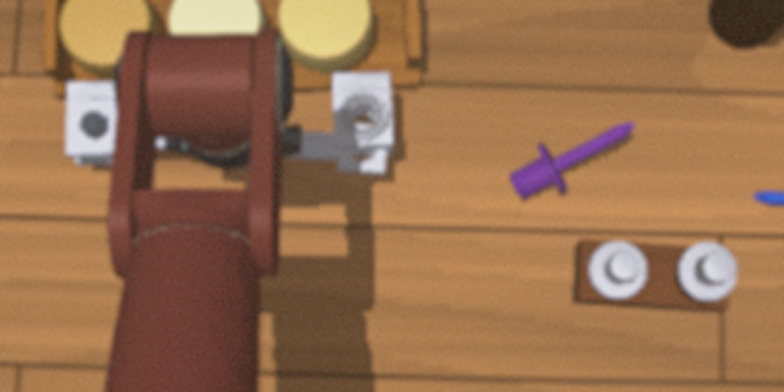

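The bar is almost shut. The purple and blue pins have toppled by themselves, as the arm was nowhere near them. I'll push on to the stop.

drive_tool(commands="1 0 -0.05 0.2 0;1 0 -0.1 0.35 0;1 0 -0.12 0.5 0;1 0 -0.12 0.5 0")

```text
t: 2.7
tool_pos: [0.5825, 0.0931, 0.0957]
tool_rot: [0.002, 1.581, -0.001]
contact_force: [-14.2, 0.3, 11.0]
opening: 0.0001
```

```bash
python3 - <<'E'
from h import *
to(.58,.092,.094)
shot('top','t3')
i=cv2.imread('pics/t3.png');cv2.imwrite('pics/t3c.png',cv2.resize(i[150:290,140:420],None,fx=2.8,fy=2.8,interpolation=cv2.INTER_CUBIC))
shot('side','s3')
E
```

```text
t 2.7 pos [0.5825 0.0931 0.0957] F [-14.2   0.3  11. ] open 0.0001 yax [0.002 1.    0.001] xax [-0.01   0.001 -1.   ]
shift [ 0.044 -0.027 -0.061]
```

View pics/t3c.png

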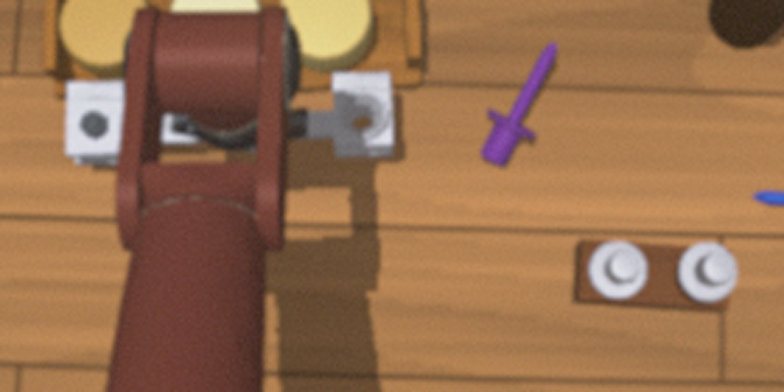

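View pics/s3.png

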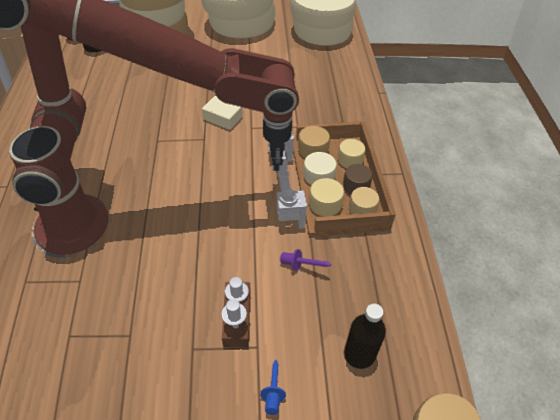

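Contact of 14 N at the stop and the eye under the fork show the bar is shut. Now I back off, rise and go to the pin.

drive_tool(commands="1 0 0 -0.5 0;1 -0.5 0 -0.8 0;1 -1.4 0 -0.8 0;1 -2.4 0 -0.8 0;0 -3.3 -0.5 -0.9 0;-1 -3.3 -1.5 -1 0;-1 -3.3 -2.5 -1.2 0;-1 -3.3 -3.5 -1.4 0")

```text
t: 3.47
tool_pos: [0.5293, -0.0486, 0.2293]
tool_rot: [-0.0, 1.567, -0.002]
contact_force: [0.5, -0.3, 0.7]
opening: 0.0483
```

```bash
python3 - <<'E'
from h import *
to(.468,-.348,.22)
E
```

```text
t 3.47 pos [ 0.5293 -0.0486  0.2293] F [ 0.5 -0.3  0.7] open 0.0483 yax [ 0.001  1.    -0.001] xax [ 0.004 -0.001 -1.   ]
shift [ 0.237 -7.486 -1.528]
```

drive_tool(commands="-1 0 -1 -0.2 0;-1 0 -2 -0.4 0;-1 0 -3 -0.6 0;-1 0 -4 -0.8 0;-1 0 -5 -1 0;-1 0 -6 -1.2 0;-1 0 -6.8 -1.3 0;-1 0 -6.8 -1.3 0")

```text
t: 4.13
tool_pos: [0.4749, -0.3245, 0.2277]
tool_rot: [0.004, 1.571, -0.009]
contact_force: [-1.0, -0.1, -0.8]
opening: 0.0855
```

```bash
python3 - <<'E'
from h import *
shot('side','s4')
shot('top','t4')
to(.468,-.348,.107)
E
```

```text
t 4.23 pos [ 0.4759 -0.3202  0.2274] F [ 0.1  0.2 -0.4] open 0.0852 yax [0.005 1.    0.   ] xax [ 0.  0. -1.]
shift [ 3.01  -0.696 -0.194]
```

View pics/s4.png

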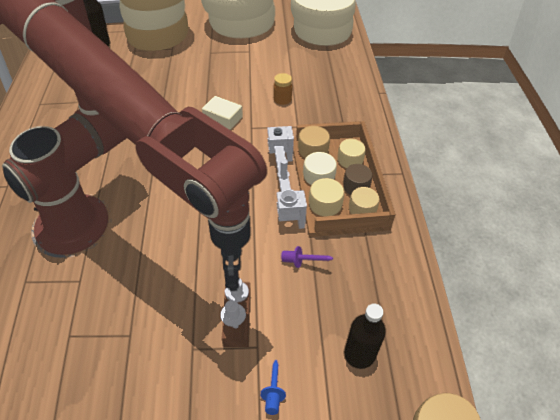

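View pics/t4.png

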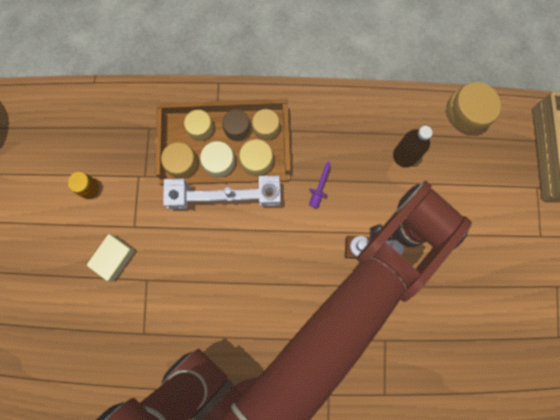

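drive_tool(commands="-1 0 -0.4 -0.1 0;-1 0.3 -0.68 -0.2 0;-1 0.8 -0.68 -0.2 0;-1 1.3 -0.68 -0.2 0;-1 1.3 -0.68 -0.2 0;-1 1.3 -0.68 -0.2 0")

```text
t: 4.73
tool_pos: [0.4674, -0.3447, 0.1733]
tool_rot: [0.003, 1.574, 0.001]
contact_force: [-0.0, 0.5, -0.6]
opening: 0.0853
```

```bash
python3 - <<'E'
from h import *
shot('side','s5');i=cv2.imread('pics/s5.png');cv2.imwrite('pics/s5c.png',cv2.resize(i[210:370,160:320],None,fx=3.5,fy=3.5,interpolation=cv2.INTER_CUBIC))
to(.468,-.348,.107)
E
```

```text
t 4.78 pos [ 0.4682 -0.3455  0.1751] F [ 0.4 -0.9 -0.6] open 0.0857 yax [0.002 1.    0.001] xax [-0.     0.001 -1.   ]
shift [ 1.702 -0.063 -0.003]
```

View pics/s5c.png

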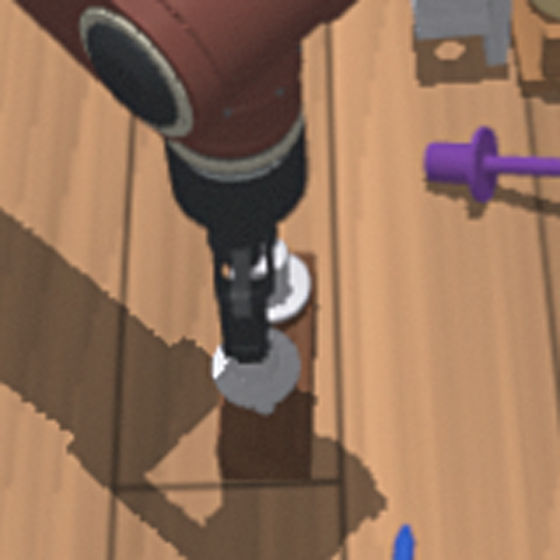

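```bash
cat >> h.py <<'E'
def proj(n,p):
    c=ctrl.camera_info(n);K=np.array(c['K']);W=np.linalg.inv(np.array(c['T']))
    return cv2.projectPoints(np.array([p],float),cv2.Rodrigues(W[:3,:3])[0],W[:3,3],K,np.array([c['k1'],0,0,0,0.]))[0].ravel()
E
python3 - <<'E'
from h import *
for p in [(.468,-.395,.187),(.468,-.348,.175),(.468,-.348,.14),(.468,-.348,.1)]:
    q=proj('side',p);print(q.round(1),((q-[160,210])*3.5).round(0))
d=np.load('pics/s5_d.npy');P=cloud('side',d)
for v in range(275,314,4): print(v,P[v,[226,229,232,235]].round(3).tolist())
E
```

```text
[231.2 312.6] [249. 359.]
[231.6 295.4] [250. 299.]
[232.5 303.6] [254. 328.]
[233.5 312.4] [257. 359.]
275 [[0.466, -0.383, 0.31], [0.471, -0.383, 0.31], [0.477, -0.384, 0.311], [0.482, -0.382, 0.307]]
279 [[0.465, -0.382, 0.295], [0.47, -0.383, 0.297], [0.476, -0.383, 0.295], [0.48, -0.364, 0.265]]
283 [[0.464, -0.386, 0.287], [0.47, -0.385, 0.285], [0.475, -0.387, 0.288], [0.48, -0.373, 0.264]]
287 [[0.448, -0.259, 0.062], [0.47, -0.395, 0.288], [0.464, -0.28, 0.097], [0.471, -0.284, 0.102]]
291 [[0.464, -0.404, 0.289], [0.47, -0.406, 0.292], [0.475, -0.405, 0.29], [0.481, -0.402, 0.284]]
295 [[0.464, -0.412, 0.287], [0.47, -0.414, 0.29], [0.475, -0.413, 0.288], [0.481, -0.41, 0.283]]
299 [[0.463, -0.412, 0.273], [0.469, -0.415, 0.278], [0.475, -0.415, 0.277], [0.48, -0.415, 0.277]]
303 [[0.463, -0.417, 0.267], [0.468, -0.416, 0.263], [0.474, -0.415, 0.263], [0.48, -0.416, 0.263]]
307 [[0.461, -0.411, 0.24], [0.467, -0.413, 0.243], [0.473, -0.413, 0.243], [0.479, -0.416, 0.248]]
311 [[0.461, -0.418, 0.237], [0.467, -0.419, 0.239], [0.473, -0.42, 0.24], [0.478, -0.42, 0.239]]
```

drive_tool(commands="-1 0.4 -0.06 0 0;-1 0.8 -0.06 0 0;-1 1.2 -0.06 0 0;-1 1.5 -0.06 0 0;-1 1.65 -0.06 0 0;-1 1.65 -0.06 0 0")

```text
t: 5.28
tool_pos: [0.4678, -0.3481, 0.1084]
tool_rot: [0.003, 1.572, -0.001]
contact_force: [1.3, -0.1, -0.5]
opening: 0.0851
```

drive_tool(commands="0 0 0 0 0;0.3 0 0 0 0;0.6 0 0 0 0;1 0 0 0 0;1 0 0 0 0;1 0 0 0 0;1 0 0 0 0;1 0 0 0 0", newtons=60)

```text
t: 5.95
tool_pos: [0.4685, -0.3491, 0.1103]
tool_rot: [0.001, 1.57, -0.003]
contact_force: [-0.7, 0.2, 5.2]
opening: 0.0285
```

```bash
python3 - <<'E'
from h import *
shot('side','s6');i=cv2.imread('pics/s6.png');cv2.imwrite('pics/s6c.png',cv2.resize(i[210:370,160:320],None,fx=3.5,fy=3.5,interpolation=cv2.INTER_CUBIC))
to(.468,-.348,.107)
E
```

```text
t 6.0 pos [ 0.4685 -0.3491  0.1103] F [0.2 0.8 6.1] open 0.0283 yax [ 0.003  1.    -0.001] xax [ 0.001 -0.001 -1.   ]
shift [ 0.083  0.027 -0.012]
```

View pics/s6c.png

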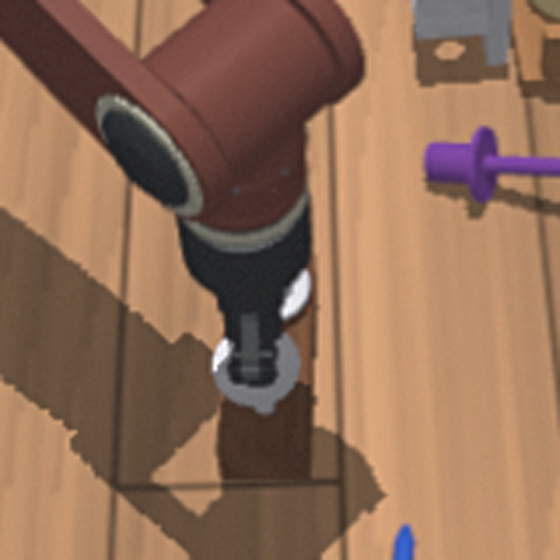

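drive_tool(commands="1 -0.3 0 0 0;1 -0.8 0 0 0;1 -1.4 0 0 0;1 -2 0 0 0;1 -2.6 0 0 0;1 -3.2 0 0 0;1 -3.8 0 0 0;1 -4 0 0 0")

```text
t: 6.67
tool_pos: [0.4688, -0.3496, 0.2737]
tool_rot: [-0.001, 1.567, -0.005]
contact_force: [0.3, -0.1, -1.0]
opening: 0.0286
```

drive_tool(commands="1 0 0.5 0.2 0;1 0 1.1 0.5 0;1 0 1.8 0.8 0;1 0 2.5 1.1 0;1 0 3.2 1.4 0;1 0 3.9 1.7 0;1 0 4.5 2 0;1 0 5 2.2 0")

```text
t: 7.33
tool_pos: [0.5566, -0.1468, 0.2678]
tool_rot: [0.002, 1.573, -0.0]
contact_force: [0.0, -0.4, -1.0]
opening: 0.0285
```

```bash
python3 - <<'E'
from h import *
to(.61,-.018,.265)
shot('side','s7')
E
```

```text
t 7.33 pos [ 0.5566 -0.1468  0.2678] F [ 0.  -0.4 -1. ] open 0.0285 yax [0.002 1.    0.001] xax [-0.002  0.001 -1.   ]
shift [0.071 3.223 1.33 ]
```

View pics/s7.png

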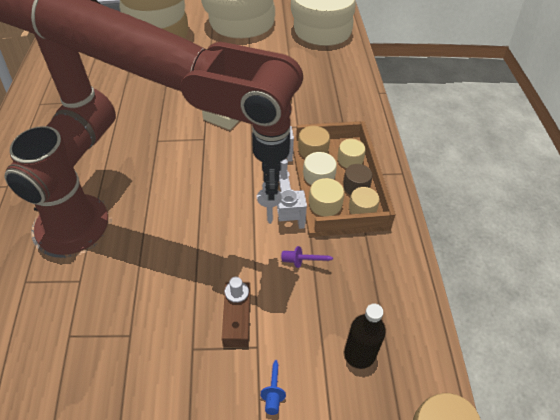

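drive_tool(commands="1 0 0.5 0.2 0;1 0 1 0.4 0;1 0 1.6 0.65 0;1 0 2.2 0.9 0;1 0 2.7 1.1 0;1 0 3.1 1.3 0;1 0 3.1 1.3 0;1 0 3.1 1.3 0")

```text
t: 8.05
tool_pos: [0.6084, -0.0246, 0.2679]
tool_rot: [0.001, 1.573, -0.001]
contact_force: [-0.1, -0.7, -0.8]
opening: 0.0284
```

```bash
python3 - <<'E'
from h import *
to(.61,-.018,.265)
for n in('side','top'):
    i,d=shot(n,n+'8')
    q=proj(n,(.61,-.018,.15)).astype(int);print(n,q)
    y,x=max(0,q[1]-60),q[0]-60
    cv2.imwrite(f'pics/{n}8c.png',cv2.resize(i[y:y+120,x:x+120],None,fx=4.5,fy=4.5,interpolation=cv2.INTER_CUBIC));print(x,y)
E
```

```text
t 8.05 pos [ 0.6084 -0.0246  0.2679] F [-0.1 -0.7 -0.8] open 0.0284 yax [ 0.001  1.    -0.   ] xax [-0.002 -0.    -1.   ]
shift [0.073 0.166 0.04 ]
side [288 184]
228 124
top [270 186]
210 126
```

View pics/side8c.png

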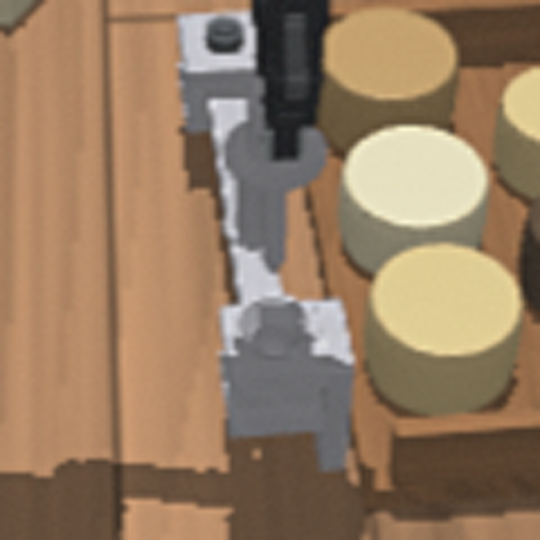

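View pics/top8c.png

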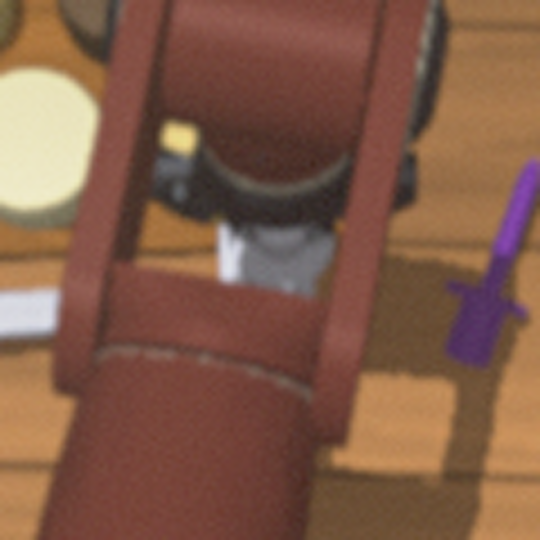

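```bash
python3 - <<'E'
from h import *
f=lambda p:((proj('side',p)-[228,124]+.5)*4.5-.5).round(0)
print('tip',f((.6084,-.0246,.163)),'flange',f((.6084,-.0246,.2555)),'forkrim',f((.61,-.018,.108)))
E
```

```text
tip [274. 268.] flange [280. 150.] forkrim [273. 324.]
```

drive_tool(commands="1 0 0.16 0.04 0;1 0.3 0.16 0.04 0;1 0.6 0.16 0.04 0;1 0.9 0.16 0.04 0;1 1.1 0.16 0.04 0;1 1.1 0.16 0.04 0")

```text
t: 8.65
tool_pos: [0.6086, -0.0186, 0.2211]
tool_rot: [0.003, 1.577, -0.002]
contact_force: [0.4, 0.5, -1.7]
opening: 0.0284
```

```bash
python3 - <<'E'
from h import *
to(.61,-.018,.125)
i,d=shot('side','s9');cv2.imwrite('pics/s9c.png',cv2.resize(i[124:244,228:348],None,fx=4.5,fy=4.5,interpolation=cv2.INTER_CUBIC))
E
```

```text
t 8.65 pos [ 0.6086 -0.0186  0.2211] F [ 0.4  0.5 -1.7] open 0.0284 yax [0.003 1.    0.001] xax [-0.006  0.001 -1.   ]
shift [2.402 0.013 0.05 ]
```

View pics/s9c.png

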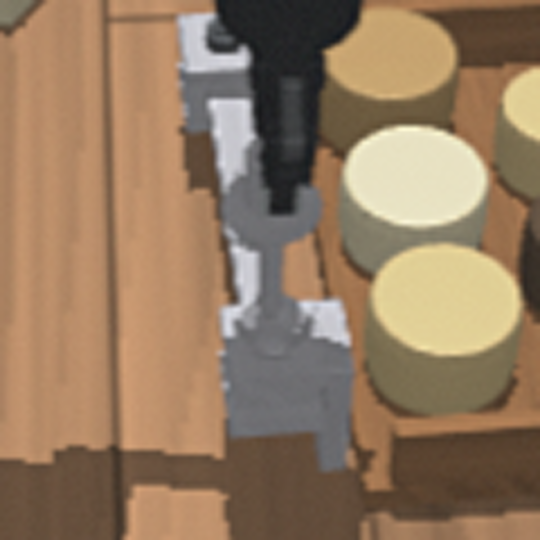

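The pin's tip is in the funnel's mouth, at about (272,320) in the crop, close to the rim's centre (276,327). I'll lower it gently.

drive_tool(commands="1 0.2 0 0.05 0;1 0.4 0 0.05 0;1 0.6 0 0.05 0;1 0.8 0 0.05 0;1 0.9 0 0.05 0")

```text
t: 9.12
tool_pos: [0.6118, -0.0185, 0.1874]
tool_rot: [0.002, 1.573, -0.002]
contact_force: [-0.4, 0.1, -2.2]
opening: 0.0286
```

```bash
python3 - <<'E'
from h import *
to(.61,-.018,.125)
E
```

```text
t 9.12 pos [ 0.6118 -0.0185  0.1874] F [-0.4  0.1 -2.2] open 0.0286 yax [0.003 1.    0.   ] xax [-0.002  0.    -1.   ]
shift [ 1.56   0.013 -0.042]
```

drive_tool(commands="1 0.2 0 0 0;1 0.4 0 0 0;1 0.6 0 0 0;1 0.7 0 0 0;1 0.7 0 0 0")

```text
t: 9.53
tool_pos: [0.6116, -0.0186, 0.1594]
tool_rot: [0.002, 1.574, -0.002]
contact_force: [-0.4, -0.2, -1.2]
opening: 0.0287
```

drive_tool(commands="1 0.2 0 0 0;1 0.35 0 0 0;1 0.5 0 0 0;1 0.6 0 0 0;1 0.6 0 0 0")

```text
t: 9.95
tool_pos: [0.6117, -0.0186, 0.1357]
tool_rot: [0.002, 1.573, -0.002]
contact_force: [-0.3, -0.4, -1.3]
opening: 0.0283
```

```bash
python3 - <<'E'
from h import *
to(.61,-.018,.125)
i,d=shot('side','s10');cv2.imwrite('pics/s10c.png',cv2.resize(i[124:244,228:348],None,fx=4.5,fy=4.5,interpolation=cv2.INTER_CUBIC))
E
```

```text
t 9.95 pos [ 0.6117 -0.0186  0.1357] F [-0.3 -0.4 -1.3] open 0.0283 yax [0.003 1.    0.   ] xax [-0.002  0.    -1.   ]
shift [ 0.268  0.014 -0.041]
```

View pics/s10c.png

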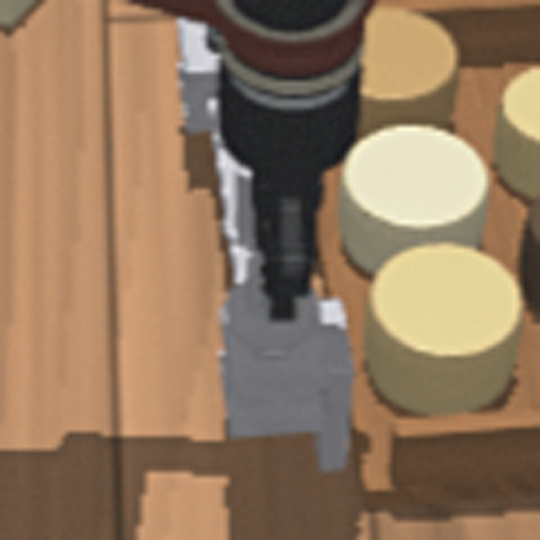

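drive_tool(commands="1 0.1 0 0 0;1 0.18 0 0 0;1 0.25 0 0 0;1 0.25 0 0 0")

```text
t: 10.33
tool_pos: [0.6121, -0.0186, 0.1265]
tool_rot: [0.002, 1.572, -0.002]
contact_force: [0.1, 0.1, -0.7]
opening: 0.0284
```

drive_tool(commands="1 0.04 0 0 0;1 0.08 0 0 0;1 0.08 0 0 0")

```text
t: 10.58
tool_pos: [0.6127, -0.0187, 0.1242]
tool_rot: [0.002, 1.57, -0.002]
contact_force: [-0.4, 0.1, -1.1]
opening: 0.0285
```

drive_tool(commands="1 0.06 0 0 0;1 0.1 0 0 0;1 0.1 0 0 0")

```text
t: 10.83
tool_pos: [0.6133, -0.0187, 0.1236]
tool_rot: [0.002, 1.57, -0.002]
contact_force: [-4.5, 1.3, 11.5]
opening: 0.0284
```

Contact occurs where expected (TCP z 0.1236 against 0.123 for home), so the flange is on the rim. Releasing.

drive_tool(commands="0.5 -0.05 0 0 0;0 -0.05 0 0 0;-0.5 -0.05 0 0 0;-1 -0.05 0 0 0;-1 -0.05 0 0 0;-1 -0.05 0 0 0;-1 -0.05 0 0 0;-1 -0.05 0 0 0")

```text
t: 11.5
tool_pos: [0.6124, -0.0187, 0.1219]
tool_rot: [0.002, 1.571, -0.002]
contact_force: [-0.4, 0.3, 0.4]
opening: 0.0852
```

drive_tool(commands="-1 -0.3 0 0 0;-1 -0.7 0 0 0;-1 -1.2 0 0 0;-1 -2 0 0 0;-1 -3 0 -0.5 0;-1 -3.5 0.2 -1.5 0;-1 -3.5 0.6 -2.5 0;-1 -3.5 1 -3.4 0")

```text
t: 12.17
tool_pos: [0.4808, 0.0196, 0.2659]
tool_rot: [0.003, 1.565, -0.004]
contact_force: [-1.0, -0.1, 0.4]
opening: 0.0854
```

drive_tool(commands="-1 0 1 0 0;-1 0 2 0 0;-1 0 3 0 0;-1 0 3 0 0")

```text
t: 12.5
tool_pos: [0.4802, 0.1453, 0.2636]
tool_rot: [-0.001, 1.569, 0.006]
contact_force: [-0.3, -0.8, 0.1]
opening: 0.0857
```

```bash
python3 - <<'E'
from h import *
to(.61,-.018,.125)
for n,(x,y) in dict(side=(228,124),top=(160,130)).items():
    i,d=shot(n,n+'11');cv2.imwrite(f'pics/{n}11c.png',cv2.resize(i[y:y+120,x:x+160],None,fx=4,fy=4,interpolation=cv2.INTER_CUBIC))
    P=cloud(n,d).reshape(-1,3)
    for l,z0,z1,r in [('knob',.145,.165,.03),('flange',.106,.122,.035)]:
        q=P[(np.hypot(P[:,0]-.61,P[:,1]+.018)<r)&(P[:,2]>z0)&(P[:,2]<z1)]
        if len(q): print(n,l,len(q),((q.min(0)+q.max(0))/2).round(4),np.median(q,0).round(4))
E
```

```text
t 12.5 pos [0.4802 0.1453 0.2636] F [-0.3 -0.8  0.1] open 0.0857 yax [-0.004  1.     0.003] xax [ 0.002  0.003 -1.   ]
shift [ 3.457 -4.106  3.222]
side knob 98 [ 0.6115 -0.0197  0.152 ] [ 0.6109 -0.0231  0.151 ]
side flange 198 [ 0.6116 -0.0259  0.1145] [ 0.6099 -0.0309  0.1122]
top knob 105 [ 0.61   -0.0177  0.1527] [ 0.6099 -0.0176  0.1529]
top flange 211 [ 0.6104 -0.0173  0.1146] [ 0.6044 -0.0178  0.1133]
```

View pics/side11c.png

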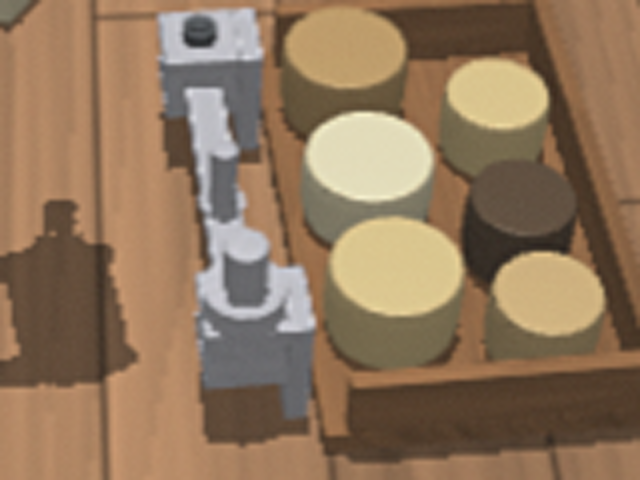

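View pics/top11c.png

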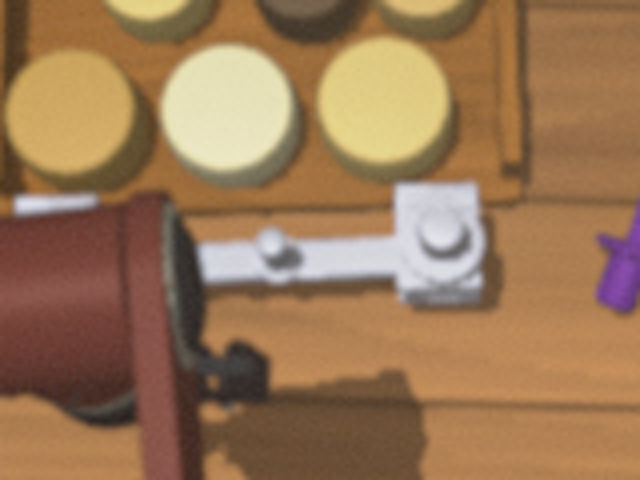

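The side view shows the pin upright in the fork, with its flange on the rim and its knob at crop (246,245). The knob top is at z 0.153, the fully-home value, and the bar is shut with the arm clear.

```bash
python3 -c "
from station import ctrl; print(ctrl.finish_job())"
```

```text
the job is handed in; nothing more can be done
None
```

The tray is locked, and I handed the job in after about 12.5 s of the 58 s allowed. `finish_job()` reports no verdict.

**What I did:** I pushed the bar's handle with closed fingers until it met its stop at about 14 N. Then I took the long pin by its knob, lowered it through the fork and eye until its flange touched the rim, released it and moved clear.

**Last checks:**
- **Pin depth:** the knob top measures about 0.152–0.153 m, against 0.153 m for fully home.
- **Pin position:** both cameras put the knob within about 2 mm of my estimate of the hole's axis. The pin looks upright in the side view.
- **Side-camera flange:** its measured centre was about 8 mm off in y. I take this to be fork-top points mixed into the selection, since the top camera agrees to within 1 mm.
- **Bar:** it looks shut in both final pictures. I did not calculate its angle, but the pin went down through the fork and eye without resistance until the flange met the rim (11.5 N).
- **Arm:** it is clear of everything, with contact force at about 1 N or less.

The blue and purple look-alike pins toppled early on while the arm was nowhere near them. I never touched them. The purple one was still on the counter in the last picture. The blue one was last seen there at about t = 4 s, and I did not check it again.

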